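# Offer the lid up to the jar

### The arm

A 6-joint arm with a two-finger parallel gripper is mounted at the origin on the work surface. World frame = base frame: x ahead of the robot, y to its left, z up, the work surface at z = 0. Lengths are in mm, angles in rad, forces in N, time in s.
With the tool pointing down it reaches from about 325 to 775 mm from the base axis. Payload 9.3 kg.
Tool frame: the origin (TCP) lies between the finger pads; the fingertips stand 17 mm ahead of it and the grasp point (between the pads) lies 2 mm behind it (tip_extent is the distance from the TCP to the fingertips, in mm); z points along the fingers, y is the line along which they close (so a half turn about z gives the same grasp; the last joint's range is limited). The gripper opens to 85 mm and grips with 20 to 120 N. Pads are 22 mm wide; open, the fingers measure 114 mm over their backs; the gripper's body (76 mm by 85 mm) begins 54 mm behind the grasp point. The pads swing forward as they close: fully open they stand 13 mm farther back than shut.
Start: joints at [1.184, 0.259, 0.021, 1.334, 0, 1.418], TCP at [127.423, 535.033, 248.279] pointing down, gripper open.
Joint ranges: [-3.04, 3.04], [-0.91, 1.82], [-1.04, 1.36], [-1.92, 1.95], [-1.52, 1.45], [-3.14, 3.14]. Speed limits (rad/s): [2.22, 2.22, 2.79, 3.14, 3.14, 3.14].

### API

Orientations are given as a rotation vector (axis times angle).
In Python, from bench import observe, camera, job_done, recognise, spot_point, tip_extent gives the robot as it stands.
- The arm moves only by the tool carry_out, never from a script. Its argument "motion" is a list of rows, each a list of 7 numbers: the shift along the tool's x, y, z scaled (see below), then the turn, a rotation vector about the tool's x, y, z scaled (see below), then the opening, from -1 (shut) to 1 (fully open). In form: [[x, y, z, rx, ry, rz, jaw], ...]. A call has exactly 5 rows; each row is the pose to reach, as a shift and turn from the pose commanded when the call began, along the tool's axes at that moment, turning the shorter way round; what a row does not reach only later rows make up. The controller multiplies each number of a shift by 200 mm and each number of a turn by pi rad. A row lasts 1/8 s, in which the tool goes at most 62.5 mm and 10.7 degrees, less where a joint would pass 70% of its speed; a pose out of reach is approached as far as the arm can. A call with a number of a shift or a turn outside -1 to 1 is refused whole. A call with a gripper value outside its range is refused whole. The fingers move at their own pace and stop on an object; the grip force is fixed at half the most. Time passes only in rows, so rows that repeat a pose let the fingers close, or fill a call up. It gives the time, the measured TCP pose, the force, the opening and the grip force at its end, in the units of the state.
- observe(): the state, without advancing time (a new reading comes with each control period).
- camera(name): name is "scene" or "top"; returns a dict with "color" (400x640x3 uint8, blue, green, red), "range_z" (400x640 float32, mm along the optical axis (not along the pixel's ray), 0 where there is no reading), "fx", "fy", "cx", "cy" (pixels), "world_to_cam" (4x4, takes a point from world to camera coordinates). Camera axes: x right, y up, looking along -z (the intrinsics and any distortion apply to the point x, -y, -z); pixel columns grow to the right and rows downward; lengths in mm; the calibration is good to about 2 mm. A picture is of the moment at which its call begins.
- job_done(): hands the job in; it is judged then, once.
Trained networks look in the newest picture that a camera, given by its name, has taken for a name from the list of things; names that differ only in an ending like _2 or _b are one class to them, and where a whole thing is asked for, a point or a joint stands for the part that bears it (a point fixed in the world has none). Each returns a list of dicts, best first, with "confidence" (0 to 1); they miss things now and then, are a little off and sometimes report something else, mostly with a low value. They report only what shows in the picture. A call takes as long as a camera call. They do not tell look-alikes from the thing itself.
- recognise(camera, name): "at" ([column, row] in pixels, amid what is visible of it).
- spot_point(camera, name): "at" ([column, row] in pixels: a listed point, or the origin of a listed thing).
The state is a dict: "clock": time; "qpos": joint angles; "joint_velocities": joint speeds; "tau": joint torques, N m; "tcp_pos": TCP position; "tool_rot": TCP orientation; "ft_force": force on the tool from outside, world axes, zero at the start; "moment": the same for the moment, N m; "width": finger opening in mm; "gripper_force": force on a finger pad.
Only numpy, scipy, OpenCV 4.12 (cv2) and the standard library are available. Lean on these libraries where they do the work, as an engineer would, in place of code of your own. Each camera call takes 0.05 s, during which the arm holds its last target. There are 200 camera calls.

### The job

I want to check by eye how the big lid suits the jar: first take the trimming tool off the jar's mouth and press its handle down past the sprung jaw until it sits fully home in the fork clip, jaw closed over it, and let it go. Then lift the big lid by its bar, carry it over the row of pots on the board, and hold it level about a centimetre above the jar's rim, centred, its bar in line with the jar's two ears, never letting it touch the jar. Finish holding the lid still there; do not put it down, and leave the pots, the small lid and the jar where they stand.

Things in the scene. Friction and masses are not known exactly. Their poses are not given: they have to be found in the camera images.
- jar: Terracotta jar, open at the top, standing on the bench; 100 mm high, mouth 110 mm outside and 98 mm inside diameter, wall 6 mm, 0.8 kg, loose. Origin: centre of its underside; z up. Two ear-shaped lugs (bars 12 mm thick, between 40 and 84 mm height) stand out along its +y and -y, to 76 mm from the axis.
- jar_rim (a point): Centre of the jar's mouth, level with the top of the rim, 100 mm above the jar's origin; axes as the jar's.
- tool: Trimming tool: straight wooden handle 14 to 15 mm thick (faintly eight-sided, does not roll), 160 mm long, with a small flat steel wire loop at each end (208 mm in all), 50 g. Starts level across the jar's rim, roughly square to the line of the ears. Origin: middle of the handle, on its axis (7 mm above the rim at the start); x runs along the handle, either end may go either way in the clip.
- clip: Fork clip fixed to the bench, grey base 80 x 150 x 15 mm. Two steel forks, each 12 mm thick, stand at y = -45 and +45 mm, 78 mm of free room between them (nothing there above 26 mm height). Their slots are 18 mm wide, centred on x = 0, floor 50 mm above the bench; the -x prong flares outward up to 73 mm height, the +x prong ends at 60 mm. Origin: centre of the base's underside, z up.
- clip_seat (a point): Where the middle of the tool's handle lies when fully home: 57 mm above the clip's origin; axes as the clip's. The handle then lies along y, across both forks. Press it straight down, level; the noses swing aside by themselves, pushing it sideways towards -x with up to about 4 N, and snap shut over it in the last 6 mm.
- jaw (a joint): Sprung jaw: two dark sloping noses that move together, just outside the forks (51 to 61 mm from the clip's middle), reaching over the slots from the +x side: from height 67 mm at x = +1 mm up to 90 mm at x = +12. Hinge along the clip's y, 22 mm above the bench; 0 rad is closed, grows as they swing to +x, about 0.15 as the handle passes, 0.6 at most.
- lid: The big terracotta lid, on the bench, across the pots from the jar: disc 110 mm diameter, upper face 18 mm above the origin; below the disc a centring ring 90 mm in diameter and 8 mm deep; on top an upright bar grip 14 mm thick (x), 50 mm long (y), from 18 to 50 mm above the origin; about 0.3 kg. Origin: centre of the ring's underside, the lid's lowest face; z up.
- small_lid: A smaller lid of the same make that stays where it is: disc 76 mm diameter, bar 36 mm long, 50 mm high in all. It and the big lid may be in either of two places. Origin as the big lid.
- ware_board: Fixed dark wooden board 320 (x) x 100 (y) x 18 mm carrying three pots in a row along its x, between the jar and the lids. Origin: centre of its underside.
- pot_a: Slim-necked white pot 145 mm high, 64 mm wide, on the board (top 163 mm above the bench). Origin: centre of its foot.
- pot_b: Straight plaster-coloured pot 125 mm high, 62 mm wide, on the board. Origin: centre of its foot.
- pot_c: Terracotta flared vase 135 mm high, 66 mm wide, on the board. Origin: centre of its foot.
There are look-alikes about, which are no part of the job. What is shaped like the lid but blue or grey is not meant.

How it is judged (in metres and radians):
On the way, in this order (a step that is already met when the one before it is completed fails the run):
1. The tool's handle sits home in both forks of the clip, the jaw closed over it, and the fingers have let it go (z of tool in the frame of clip between 0.052 and 0.0605 m and x of tool in the frame of clip between -0.005 and 0.005 m and y of tool in the frame of clip between -0.02 and 0.02 m and angle between the x axis of tool and the y axis of clip, either way round below 0.1 rad and value of joint jaw below 0.08 rad and contact force between the fingers and tool below 0.1 N), for 0.2 s.
2. The big lid passes over the row of pots, its underside higher than 145 mm above the bench (y of lid in the frame of ware_board between -0.05 and 0.05 m and x of lid in the frame of ware_board between -0.2 and 0.2 m and height (world z) of lid above 0.145 m).
At the end, for the whole second after the job is handed in: Still held, at rest, level (0.1 rad), not touching the jar: lid's lowest face 3-22 mm above the rim, centred within 8 mm, bar within 0.15 rad of the ears. Tool let go, home in the clip (5 mm across, 20 mm along, 3.5 mm high), jaw under 0.08 rad. Jar, pots, small lid moved under 25 mm (all of step 1 and z of lid in the frame of jar_rim between 0.003 and 0.022 m and horizontal distance between lid and jar_rim below 0.008 m and angle between the y axis of lid and the y axis of jar, either way round below 0.15 rad and angle between each of lid, jar's own z axis and vertical below 0.1 rad and linear speed of lid below 0.02 m/s and contact force between the fingers and lid above 1 N and contact force between lid and jar below 0.1 N and distance of each of jar, pot_a, pot_b, pot_c, small_lid from where it was at the start of the episode below 0.025 m); the arm keeps its last pose, push and grip.
It fails at once if The big lid touches the jar (contact force between lid and jar above 0.3 N).
It fails at once if A pot is tipped or shoved (over 25 mm or 0.35 rad) (distance of any of pot_a, pot_b, pot_c from where it was at the start of the episode above 0.025 m or angle between any of pot_a, pot_b, pot_c's own z axis and vertical above 0.35 rad).
It fails at once if The small lid is shifted over 25 mm (distance of small_lid from where it was at the start of the episode above 0.025 m).
It fails at once if The jar is shifted over 25 mm or tipped over 0.2 rad (distance of jar from where it was at the start of the episode above 0.025 m or angle between jar's own z axis and vertical above 0.2 rad).
It also fails if it takes over 64 s, if anything falls off the work surface, if the arm or the gripper's body presses on something with over 40 N, if the wrist force passes 120 N, or if a joint passes its speed limit or range.

## Working session

There is one attempt and no reset: what is moved stays moved. The work goes in short steps, Python scripts to look and compute and a tool call to move; the robot and the scene stay as the last step left them, time stands still between calls to the robot, and variables do not carry over. Pictures are saved under pics/ and viewed, at most 10 in all, crops included, and the job is handed in when it is done.

Besides the shell and the picture viewer there is one more tool, called after ">>>" by a JSON object that holds its "method" and its "body". carry_out: Moves the arm, as the interface text tells. Shifts and turns lie within -1 to 1; 1 stands for 200 mm of shift or pi rad of turn. Its arguments: {"type":"object","properties":{"motion":{"type":"array","items":{"type":"array","items":{"type":"number","minimum":-1,"maximum":1}}}},"required":["motion"]}

```bash
ls; mkdir -p pics; cat > h.py <<'E'
import numpy as np, cv2
from bench import observe, camera, job_done, recognise, spot_point, tip_extent
from scipy.spatial.transform import Rotation as R
def world(c,u,v,d):
    p=np.array([(u-c['cx'])/c['fx']*d, -(v-c['cy'])/c['fy']*d, -d,1])
    return (np.linalg.inv(c['world_to_cam'])@p)[:3]
def cloud(c):
    v,u=np.mgrid[0:400,0:640]; d=c['range_z'].astype(float)
    p=np.stack([(u-c['cx'])/c['fx']*d, -(v-c['cy'])/c['fy']*d, -d,np.ones_like(d)],-1)
    w=(p@np.linalg.inv(c['world_to_cam']).T)[...,:3]; w[d<=0]=np.nan
    return w
def atz(c,u,v,z):
    a=np.linalg.inv(c['world_to_cam']); o=a[:3,3]; q=world(c,u,v,1000.)
    return o+(q-o)*(z-o[2])/(q[2]-o[2])
E
python3 - <<'E'
from h import *
print({k:v for k,v in observe().items()})
for n in ['top','scene']:
    c=camera(n); cv2.imwrite(f'pics/{n}0.png',c['color']); print(n,{k:c[k] for k in c if k not in('color','range_z')})
    w=cloud(c); np.savez(f'{n}0.npz',w=w,c=c['color'])
    for k in ['jar','tool','clip','lid','small_lid','ware_board','pot_a','pot_b','pot_c']:
        print(k,[(np.round(r['at']).tolist(),round(r['confidence'],2),np.round(w[int(r['at'][1]),int(r['at'][0])]).tolist()) for r in recognise(n,k)])
    for k in ['jar_rim','clip_seat']:
        print(k,[(np.round(r['at']).tolist(),round(r['confidence'],2)) for r in spot_point(n,k)])
E
```

```text
pics
{'clock': 0.0, 'qpos': array([1.18438182e+00, 2.59195596e-01, 2.07654737e-02, 1.33367299e+00,
       2.19177783e-05, 1.41817959e+00]), 'joint_velocities': array([-1.58215443e-03, -2.63599392e-04,  1.14056092e-03, -5.17448932e-04,
       -2.18225618e-03, -4.81987161e-05]), 'tau': array([ 4.52484846e-04, -5.55640697e+01,  3.44530964e+01,  1.38430789e-02,
       -1.98106827e-04,  9.28896895e-06]), 'tcp_pos': array([127.33466629, 534.80521532, 247.66575165]), 'tool_rot': array([-3.66369726e-01, -3.11978443e+00,  1.96918967e-03]), 'ft_force': array([ 0.22821569,  0.21207751, -0.52097791]), 'moment': array([-0.02526865, -0.02695128,  0.03220424]), 'gripper_force': 0.0, 'width': 85.26135035049471}
top {'fx': 486.0214223158198, 'fy': 486.0214223158198, 'cx': 320.6153739324074, 'cy': 200.6071719230759, 'world_to_cam': array([[-9.18540534e-03, -9.99946672e-01, -4.72023940e-03,
         4.12172926e+01],
       [ 9.86265310e-01, -9.83802341e-03,  1.64875563e-01,
        -4.56762685e+02],
       [-1.64913208e-01, -3.14095950e-03,  9.86303081e-01,
        -1.25353546e+03],
       [ 0.00000000
[... 1721 characters left out ...]
0, 180.0], 0.6, [475.0, 272.0, 18.0])]
small_lid [([396.0, 193.0], 0.78, [607.0, 238.0, 33.0]), ([319.0, 232.0], 0.3, [566.0, -99.0, 89.0])]
ware_board [([356.0, 214.0], 0.74, [556.0, 95.0, 22.0])]
pot_a [([382.0, 200.0], 0.73, [628.0, 114.0, 88.0]), ([316.0, 182.0], 0.69, [417.0, 87.0, 83.0]), ([348.0, 186.0], 0.68, [519.0, 106.0, 101.0])]
pot_b [([382.0, 200.0], 0.73, [628.0, 114.0, 88.0]), ([316.0, 182.0], 0.69, [417.0, 87.0, 83.0]), ([348.0, 186.0], 0.68, [519.0, 106.0, 101.0])]
pot_c [([382.0, 200.0], 0.73, [628.0, 114.0, 88.0]), ([316.0, 182.0], 0.69, [417.0, 87.0, 83.0]), ([348.0, 186.0], 0.68, [519.0, 106.0, 101.0])]
jar_rim [([319.0, 218.0], 0.89)]
clip_seat [([220.0, 279.0], 0.68)]
```

```bash
python3 - <<'E'
import cv2
a=cv2.imread('pics/top0.png')[90:290,130:530]; cv2.imwrite('pics/topc.png',cv2.resize(a,(800,400),interpolation=2))
a=cv2.imread('pics/scene0.png')[120:345,160:460]; cv2.imwrite('pics/scenec.png',cv2.resize(a,(800,600),interpolation=2))
E
```

```text
(no output)
```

View pics/topc.png

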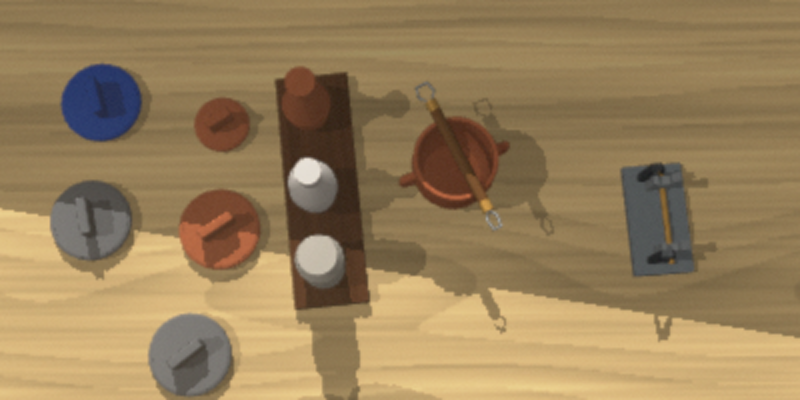

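View pics/scenec.png

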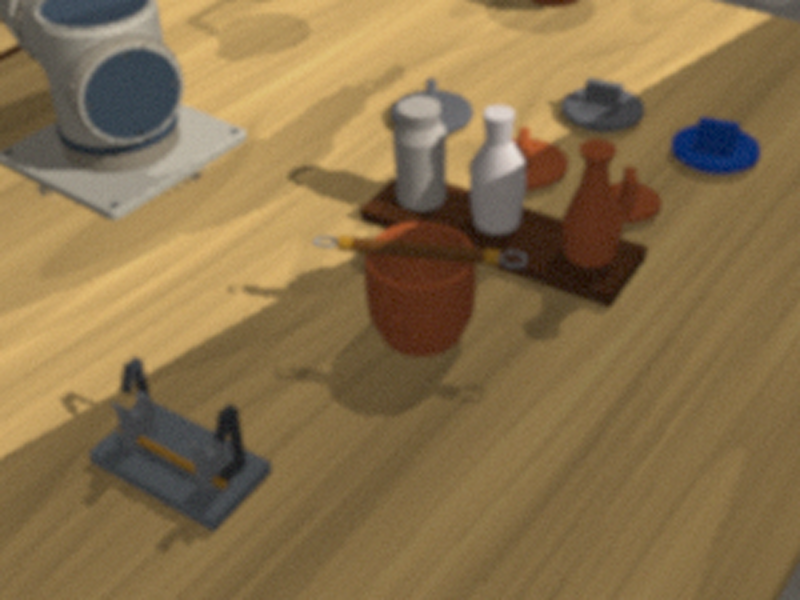

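The candidates in the top picture, full-frame pixels:
- Lids: terracotta big (240,204), terracotta small (241,152), blue (181,140), grey (175,200) and grey (225,267). The big lid is the terracotta one at (240,204).
- Jar at (357,171), with the tool across it and its ears at about (333,181) and (381,163).
- Clip at (459,200), with its dark noses on the left side.

Next I'll measure.

```bash
cat > m.py <<'E'
from h import *
f=np.load('top0.npz'); w=f['w']; col=f['c'].astype(int)
g=np.load('scene0.npz'); w2=g['w']; col2=g['c'].astype(int)
def box(w,x0,x1,y0,y1,z0,z1): 
    with np.errstate(invalid='ignore'):
        return (w[...,0]>x0)&(w[...,0]<x1)&(w[...,1]>y0)&(w[...,1]<y1)&(w[...,2]>z0)&(w[...,2]<z1)
def pca(p):
    m=p.mean(0); u,s,v=np.linalg.svd(p-m); return m,v[0],s/np.sqrt(len(p))
from scipy.optimize import least_squares
def circ(p,r): return least_squares(lambda q:np.hypot(p[:,0]-q[0],p[:,1]-q[1])-r,p.mean(0)[:2],loss='soft_l1',f_scale=2).x
for nm,w,c in (('top',w,col),('scene',w2,col2)):
    print(nm,'bench z',np.nanmedian(w[box(w,650,800,-300,0,-30,30)][:,2]))
    p=w[box(w,440,680,-200,60,92,103)]; red=c[box(w,440,680,-200,60,92,103)]
    # rim
    q=p; ctr=np.array([548,-65.])
    for _ in range(6):
        r=np.hypot(q[:,0]-ctr[0],q[:,1]-ctr[1]); k=(r>44)&(r<62); ctr=circ(q[k],52)
    print('rim',ctr,k.sum(),np.median(q[k][:,2]))
    t=w[box(w,420,700,-220,80,105.5,125)]; m,d,s=pca(t); print('tool',m,d,np.degrees(np.arctan2(d[1],d[0])),s,len(t),np.percentile((t-m)@d,[0,100]))
    e=w[box(w,440,680,-200,60,40,90)]; r=np.hypot(*(e[:,:2]-ctr).T); e=e[(r>62)&(r<80)]
    a=np.arctan2(*(e[:,:2]-ctr).T[::-1]); print('ears',len(e),np.degrees(np.angle(np.exp(2j*a).mean()))/2, np.round(np.degrees(a[::5])), e[:,2].max() if len(e) else 0)
    # lid
    L=w[box(w,380,540,180,340,12,25)]; 
    ctr2=np.array([446,260.])
    hull=cv2.convexHull(L[:,:2].astype(np.float32))
    print('lid circ',cv2.minEnclosingCircle(L[:,:2].astype(np.float32)),np.median(L[:,2]))
    B=w[box(w,380,540,180,340,42,56)]; m,d,s=pca(B[:,:2]); print('lidbar',m,np.degrees(np.arctan2(d[1],d[0])),s*np.sqrt(12),len(B))
    B=w[box(w,540,660,190,320,42,56)]; m,d,s=pca(B[:,:2]); print('smallbar',m,np.degrees(np.arctan2(d[1],d[0])),s*np.sqrt(12),len(B))
    C=w[box(w,350,620,-420,-220,9,21)]; r=cv2.minAreaRect(C[:,:2].astype(np.float32)); print('clip base',r,np.median(C[:,2]))
    C=w[box(w,350,620,-420,-220,30,110)]; print('clip hi',len(C)); k=C[:,2]>62; print(np.round(C[k]).astype(int).tolist()[::3])
    bb=w[box(w,300,720,20,200,12,23)]; print('board',cv2.minAreaRect(bb[:,:2].astype(np.float32)))
    pt=w[box(w,300,720,20,200,125,190)]; print('pots top',pt[:,2].max(), pt.min(0),pt.max(0))
E
python3 m.py
```

```text
top bench z 1.1333284955391036
rim [527.85265329 -57.69571898] 261 99.37699774586054
tool [528.29781423 -61.05624835 113.25340248] [-8.95432932e-01 -4.45196366e-01  2.45356229e-04] -153.56409628533763 [54.33217739  7.91046621  3.21844852] 430 [-105.44202554  103.71135907]
ears 59 -71.58359016093087 [-67. -69. -71. -74. -76. -74. 105. 108. 110. 111. 113. 113.] 85.01138672361321
lid circ ((453.6698303222656, 257.3177185058594), 55.266544342041016) 18.761139911319333
lidbar [453.63111163 255.91826029] 123.35905573180611 [48.18804524 14.87855882] 100
smallbar [598.84326269 256.02691512] 122.95169720053492 [36.00909118 14.77581042] 71
clip base ((475.2574157714844, -330.7310485839844), (179.06533813476562, 174.22402954101562), 49.86985397338867) 15.712926657656112
clip hi 303
[[522, -320, 91], [520, -310, 87], [520, -318, 88], [522, -328, 78], [517, -310, 88], [516, -316, 94], [519, -328, 80], [513, -308, 95], [514, -316, 92], [516, -326, 83], [513, -310, 86], [512, -318, 86], [512, -325, 87], [513, -309, 71], [512, -316, 76], [513, -332, 71], [512, -352, 75], [511, -344, 65], [510, -350,
[... 2232 characters left out ...]
 87], [522, -317, 83], [512, -326, 82], [521, -325, 87], [521, -317, 79], [514, -328, 82], [521, -326, 84], [520, -316, 75], [514, -329, 79], [523, -327, 83], [519, -316, 71], [515, -330, 77], [521, -327, 78], [519, -316, 68], [516, -331, 76], [524, -329, 78], [519, -316, 65], [514, -333, 72], [523, -332, 77], [516, -335, 73], [522, -331, 73], [519, -335, 71], [523, -330, 69], [524, -331, 68], [508, -353, 73], [512, -356, 76], [509, -354, 68], [514, -350, 68], [514, -351, 66]]
board ((509.63348388671875, 117.00638580322266), (320.9649963378906, 105.80738830566406), 5.272905349731445)
pots top 165.96510937784092 [375.56591672  87.00151571 125.00402881] [634.85128143 153.19810311 165.96510938]
```

```bash
python3 - <<'E'
import cv2
a=cv2.imread('pics/top0.png')[165:235,420:500]; a=cv2.resize(a,(480,420),interpolation=2)
b=cv2.imread('pics/top0.png')[180:230,213:263]; b=cv2.resize(b,(320,420),interpolation=2)
cv2.imwrite('pics/clipc.png',cv2.hconcat([a,b]))
E
```

```text
(no output)
```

View pics/clipc.png

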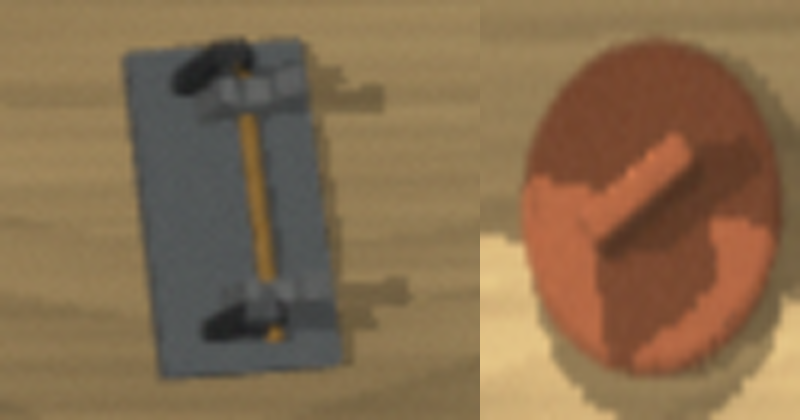

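The crop shows the clip's yellow centre stripe between the forks, with the noses on the left (world +y) side. The lid crop at (240,204) shows a full terracotta disc with its bar. Next I'll refine the clip and rim positions, and work out the grasp move.

```bash
cat > m2.py <<'E'
from m import *
E
sed -i 's/^for nm,w,c in/if __name__=="__main__":\n  for nm,w,c in/; ' m.py
python3 - <<'E'
s=open('m.py').read(); i=s.index('  for nm,w,c in'); h,t=s[:i],s[i:]
ls=t.split('\n'); t='\n'.join([ls[0]]+['  '+l for l in ls[1:]]); open('m.py','w').write(h+t)
E
cat >> h.py <<'E'
def goto(x,y,z,cl,frm=None):
    """motion numbers to TCP (x,y,z), tool down, closing line at angle cl deg; frm=(pos,rotvec) else observed"""
    o=observe(); p,r=(o['tcp_pos'],o['tool_rot']) if frm is None else frm
    A=R.from_rotvec(r); best=None
    for k in (0,180):
        a=np.radians(cl+k); yv=np.array([np.cos(a),np.sin(a),0]); zv=np.array([0,0,-1.]); xv=np.cross(yv,zv)
        t=(A.inv()*R.from_matrix(np.c_[xv,yv,zv])).as_rotvec()
        if best is None or np.linalg.norm(t)<np.linalg.norm(best): best=t
    sh=A.inv().apply(np.array([x,y,z])-p)
    print('shift',np.round(sh/200,4).tolist(),'turn',np.round(best/np.pi,4).tolist())
    return sh,best
E
python3 - <<'E'
from m import *
for nm,w,c in (('top',w,col),('scene',w2,col2)):
    b,g,r=[c[...,i] for i in range(3)]
    k=box(w,380,550,-390,-290,8,24)
    st=k&(r-b>40); P=w[st]; k2=np.abs(P[:,1]+338)<25; P=P[k2]
    m,d,s=pca(P[:,:2]); print(nm,'stripe',m,np.degrees(np.arctan2(d[1],d[0])),s*np.sqrt(12),len(P))
    gr=k&(abs(r-b)<30)&(g<135); G=w[gr][:,:2].astype(np.float32); print('base',cv2.minAreaRect(G),len(G))
    f=w[box(w,380,550,-390,-290,48,62)]; print('mid',f[:,:2].mean(0),len(f))
    q=w[box(w,440,680,-200,60,96.5,102)]; ctr=np.array([529,-59.])
    for _ in range(8):
        rr=np.hypot(q[:,0]-ctr[0],q[:,1]-ctr[1]); kk=(rr>47)&(rr<57); ctr=circ(q[kk],52)
    print('rim',ctr,kk.sum())
print(tip_extent() if callable(tip_extent) else tip_extent)
o=observe(); print(R.from_rotvec(o['tool_rot']).as_matrix().round(3))
goto(529,-61,190,26.4+90)
E
```

```text
top stripe [ 462.65325997 -343.38802577] -175.45310576947736 [127.31229978   7.95245205] 21
base ((461.80120849609375, -335.54248046875), (150.08474731445312, 82.70700073242188), 3.743817090988159) 1219
mid [ 466.21503586 -333.18658072] 103
rim [528.13128669 -57.94565338] 192
scene stripe [ 473.18815424 -346.26242099] 3.8335548103916004 [102.52019246   8.60356051] 21
base ((463.556884765625, -337.8962707519531), (152.366943359375, 82.2619857788086), 3.48720645904541) 1177
mid [ 463.77110066 -336.39373929] 173
rim [530.77529885 -61.40408652] 189
17.0
[[-0.973  0.232  0.   ]
 [ 0.232  0.973  0.   ]
 [-0.     0.    -1.   ]]
shift [-2.6436, -2.4341, 0.2915] turn [0.0, 0.0, -0.2211]
```

>>> {"method": "carry_out", "body": {"motion": [[-0.17,-0.16,0,0,0,0,0.1],[-0.35,-0.32,0,0,0,0,0.1],[-0.53,-0.49,0,0,0,0,0.1],[-0.7,-0.65,0,0,0,0,0.1],[-0.88,-0.81,0,0,0,0,0.1]]}}

```text
clock: 1.82
tcp_pos: [261.6, 335.4, 248.5]
tool_rot: [0.366, 3.12, 0.001]
ft_force: [-0.1, 0.4, 0.0]
width: 47.1
gripper_force: 0.0
```

>>> {"method": "carry_out", "body": {"motion": [[-0.17,-0.16,0,0,0,0,0.1],[-0.35,-0.32,0,0,0,0,0.1],[-0.53,-0.49,0,0,0,0,0.1],[-0.7,-0.65,0,0,0,0,0.1],[-0.88,-0.81,0,0,0,0,0.1]]}}

```text
clock: 2.45
tcp_pos: [395.4, 136.8, 248.5]
tool_rot: [0.367, 3.119, 0.0]
ft_force: [-0.2, -0.0, -0.5]
width: 47.2
gripper_force: 0.0
```

>>> {"method": "carry_out", "body": {"motion": [[-0.17,-0.16,0,0,0,-0.05,0.1],[-0.35,-0.32,0,0,0,-0.1,0.1],[-0.53,-0.49,0.05,0,0,-0.15,0.1],[-0.7,-0.65,0.1,0,0,-0.2,0.1],[-0.88,-0.81,0.2,0,0,-0.221,0.1]]}}

```text
clock: 3.08
tcp_pos: [529.6, -61.7, 208.6]
tool_rot: [-0.721, 3.056, -0.001]
ft_force: [1.3, -0.4, 0.3]
width: 46.9
gripper_force: 0.0
```

```bash
python3 - <<'E'
from m import *
o=observe(); print(o['clock'],o['tcp_pos'],o['tool_rot'],o['width'],o['ft_force'])
goto(530,-62,107,116.4)
for nm,w,c in (('top',w,col),('scene',w2,col2)):
    b,g,r=[c[...,i] for i in range(3)]
    k=box(w,380,550,-380,-300,-5,100)&(r-b>75)&(r>120); P=w[k]; print(nm,len(P),np.percentile(P,[0,10,50,90,100],axis=0).round())
E
```

```text
3.075 [529.55433603 -61.69704899 208.56790874] [-7.21475227e-01  3.05588884e+00 -1.30478494e-03] 46.899705370699536 [ 1.25786975 -0.4098611   0.25653533]
shift [-0.0006, -0.0017, 0.5078] turn [-0.0004, 0.0005, 0.0009]
top 29 [[ 430. -347.   22.]
 [ 437. -345.   24.]
 [ 463. -343.   27.]
 [ 490. -341.   30.]
 [ 497. -339.   34.]]Traceback (most recent call last):
  File "<stdin>", line 6, in <module>
    return _quantile_unchecked(
        a, q, axis, out, overwrite_input, method, keepdims, weights)
    return _ureduce(a,
                    func=_quantile_ureduce_func,
    ...<5 lines>...
                    overwrite_input=overwrite_input,
                    method=method)
    r = func(a, **kwargs)
    result = _quantile(arr,
                       quantiles=q,
    ...<2 lines>...
                       out=out,
                       weights=wgt)
    slices_having_nans = np.isnan(arr[-1, ...])
                                  ~~~^^^^^^^^^
IndexError: index -1 is out of bounds for axis 0 with size 0
```

>>> {"method": "carry_out", "body": {"motion": [[0,0,0.12,0,0,0,0.1],[0,0,0.25,0,0,0,0.1],[0,0,0.38,0,0,0,0.1],[0,0,0.46,0,0,0,0.1],[0,0,0.512,0,0,0,0.1]]}}

```text
clock: 3.7
tcp_pos: [528.3, -60.0, 105.1]
tool_rot: [0.717, -3.058, -0.001]
ft_force: [-0.5, -0.5, 0.1]
width: 47.1
gripper_force: 0.0
```

>>> {"method": "carry_out", "body": {"motion": [[0,0,0,0,0,0,-0.3],[0,0,0,0,0,0,-0.6],[0,0,0,0,0,0,-1],[0,0,0,0,0,0,-1],[0,0,0,0,0,0,-1]]}}

```text
clock: 4.32
tcp_pos: [528.9, -60.1, 106.6]
tool_rot: [-0.717, 3.057, -0.001]
ft_force: [0.3, -0.5, 6.3]
width: 12.9
gripper_force: 58.9
```

>>> {"method": "carry_out", "body": {"motion": [[0,0,0,0,0,0,-1],[0,0,-0.08,0,0,0,-1],[0,0,-0.2,0,0,0,-1],[0,0,-0.35,0,0,0,-1],[0,0,-0.5,0,0,0,-1]]}}

```text
clock: 4.95
tcp_pos: [528.2, -60.0, 206.6]
tool_rot: [0.717, -3.058, -0.0]
ft_force: [-0.2, 0.0, 0.2]
width: 12.6
gripper_force: 58.6
```

```bash
python3 - <<'E'
from h import *
o=observe(); print(o['tcp_pos'],o['width'],o['gripper_force'])
goto(463,-337,160,93.6)
c=camera('scene'); cv2.imwrite('pics/s1.png',cv2.resize(c['color'][100:350,160:460],(720,600)))
E
```

```text
[528.19869089 -59.98106654 206.59774722] 12.57116259362927 58.622633013292216
shift [0.9075, -1.096, 0.2329] turn [0.0001, -0.0002, 0.1266]
```

View pics/s1.png

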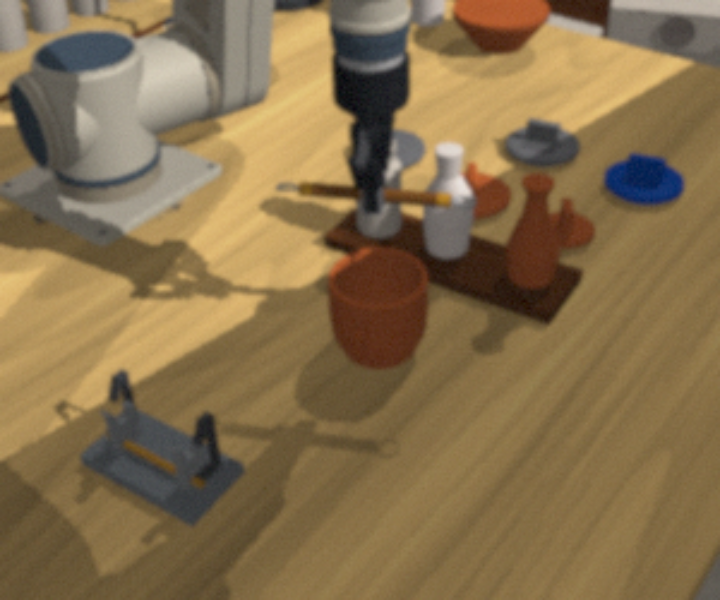

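The tool is held level at crop (375,190) and the jar stands clear of it. Next I'll carry it to above the clip.

>>> {"method": "carry_out", "body": {"motion": [[0.08,-0.1,0,0,0,0,-1],[0.2,-0.24,0,0,0,0,-1],[0.34,-0.41,0,0,0,0,-1],[0.47,-0.57,0,0,0,0,-1],[0.6,-0.73,0,0,0,0,-1]]}}

```text
clock: 5.62
tcp_pos: [485.3, -245.4, 205.6]
tool_rot: [0.717, -3.058, -0.0]
ft_force: [0.1, -0.2, -0.6]
width: 12.5
gripper_force: 58.6
```

>>> {"method": "carry_out", "body": {"motion": [[0.08,-0.1,0,0,0,0.03,-1],[0.16,-0.2,0.05,0,0,0.06,-1],[0.24,-0.3,0.1,0,0,0.1,-1],[0.3075,-0.366,0.18,0,0,0.1266,-1],[0.3075,-0.366,0.23,0,0,0.1266,-1]]}}

```text
clock: 6.25
tcp_pos: [462.6, -337.8, 158.7]
tool_rot: [0.096, -3.139, -0.001]
ft_force: [0.2, 1.0, -0.7]
width: 12.4
gripper_force: 58.6
```

```bash
cat > look.py <<'E'
from m import *
import sys
n=sys.argv[1]
o=observe(); print(o['tcp_pos'],o['width'],o['ft_force'],R.from_rotvec(o['tool_rot']).as_matrix()[:,1])
for nm in ('top','scene'):
    C=camera(nm); c=C['color'].astype(int); w=cloud(C); np.savez(f'{nm}{n}.npz',w=w,c=C['color']); cv2.imwrite(f'pics/{nm}{n}.png',C['color'])
    b,g,r=[c[...,i] for i in range(3)]
    z=o['tcp_pos'][2]
    k=box(w,330,600,-380,-290,z-14,z+14)&(r-b>45); P=w[k]; 
    if len(P)>9:
        m,d,s=pca(P[:,:2]); print(nm,'tool',P.mean(0),np.degrees(np.arctan2(d[1],d[0])),s*np.sqrt(12),len(P), P[:,2].max())
    kk=box(w,380,550,-390,-290,8,24)&(abs(r-b)<30)&(g<135); G=w[kk][:,:2].astype(np.float32); print('base',cv2.minAreaRect(G),len(G))
    q=w[box(w,440,680,-200,60,96.5,102)]; ctr=np.array([529,-59.])
    for _ in range(8):
        rr=np.hypot(q[:,0]-ctr[0],q[:,1]-ctr[1]); kk=(rr>47)&(rr<57); ctr=circ(q[kk],52)
    print('rim',ctr,kk.sum())
    print('seat',[(np.round(x['at'],1).tolist(),round(x['confidence'],2),atz(C,*x['at'],57).round(1).tolist()) for x in spot_point(nm,'clip_seat')])
    print('rimpt',[(np.round(x['at'],1).tolist(),round(x['confidence'],2),atz(C,*x['at'],100).round(1).tolist()) for x in spot_point(nm,'jar_rim')])
E
python3 look.py 2; python3 - <<'E'
import cv2
a=cv2.imread('pics/scene2.png')[180:340,160:300]; a=cv2.resize(a,(400,457),interpolation=2)
b=cv2.imread('pics/top2.png')[150:250,420:507]; b=cv2.resize(b,(398,457),interpolation=2)
cv2.imwrite('pics/c2.png',cv2.hconcat([a,b]))
E
```

```text
[ 462.62233839 -337.83698922  158.65897474] 12.431898002988143 [ 0.21416977  0.96091802 -0.69017743] [-6.10848324e-02  9.98132176e-01  8.96303001e-04]
top tool [ 521.14936616 -330.74401332  165.42627395] -178.37156960990774 [44.16231491 13.59644385] 102 171.54581028251778
base ((514.75732421875, -315.4923095703125), (56.147151947021484, 108.39563751220703), 42.82075881958008) 313
rim [528.24381557 -57.78697784] 201
seat [([463.1, 195.4], 0.72, [464.1, -336.5, 57.0])]
rimpt [([359.4, 164.8], 0.83, [538.7, -63.4, 100.0])]
scene tool [ 502.92629335 -336.85020989  164.42421911] 3.2553766867085656 [117.61542401  17.35991481] 205 170.64637569727483
base ((463.95440673828125, -338.7032775878906), (151.62081909179688, 81.75363159179688), 3.1093263626098633) 1181
rim [530.7245887  -61.37548644] 216
seat [([224.2, 277.0], 0.92, [459.5, -333.8, 57.0])]
rimpt [([317.2, 218.8], 0.8, [539.9, -72.2, 100.0]), ([348.2, 202.8], 0.23, [567.1, 33.6, 100.0])]
```

View pics/c2.png

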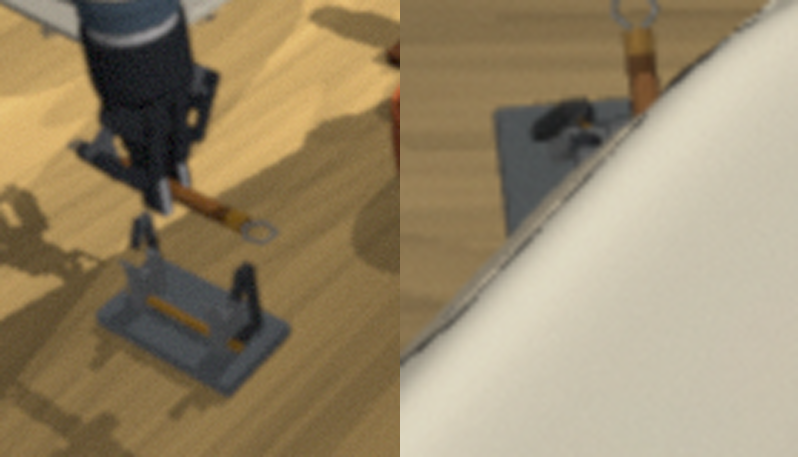

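The tool is in line above the clip. In the scene crop the handle, at about (215,205), is parallel to the stripe. Next I'll lower it, slowly near the noses.

>>> {"method": "carry_out", "body": {"motion": [[0,0,0.1,0,0,0,-1],[0,0,0.18,0,0,0,-1],[0,0,0.25,0,0,0,-1],[0,0,0.29,0,0,0,-1],[0,0,0.3,0,0,0,-1]]}}

```text
clock: 7.18
tcp_pos: [463.3, -337.0, 99.7]
tool_rot: [0.099, -3.14, -0.0]
ft_force: [-0.3, 0.4, -0.7]
width: 12.7
gripper_force: 58.6
```

>>> {"method": "carry_out", "body": {"motion": [[0,0,0.02,0,0,0,-1],[0,0,0.04,0,0,0,-1],[0,0,0.06,0,0,0,-1],[0,0,0.08,0,0,0,-1],[0,0,0.1,0,0,0,-1]]}}

```text
clock: 7.8
tcp_pos: [463.4, -337.3, 79.8]
tool_rot: [-0.098, 3.14, -0.001]
ft_force: [0.3, -0.5, 1.3]
width: 12.7
gripper_force: 58.8
```

```bash
python3 - <<'E'
from h import *
o=observe(); print(o['tcp_pos'],o['ft_force'],o['moment'],o['width'],R.from_rotvec(o['tool_rot']).as_matrix().round(3))
goto(463,-338,56,93.6)
E
```

```text
[ 463.38754205 -337.29982449   79.76035153] [ 0.33645257 -0.49390542  1.34358176] [-0.17204592  0.04110303  0.03167746] 12.686110079548081 [[-0.998 -0.063  0.   ]
 [-0.063  0.998 -0.   ]
 [-0.    -0.    -1.   ]]
shift [0.0022, -0.0033, 0.1188] turn [-0.0001, 0.0001, -0.0]
```

>>> {"method": "carry_out", "body": {"motion": [[0,0,0.012,0,0,0,-1],[0,0,0.025,0,0,0,-1],[0,0,0.037,0,0,0,-1],[0,0,0.05,0,0,0,-1],[0,0,0.06,0,0,0,-1]]}}

```text
clock: 8.43
tcp_pos: [463.4, -337.3, 67.9]
tool_rot: [-0.098, 3.14, -0.001]
ft_force: [0.9, -2.8, 2.5]
width: 13.1
gripper_force: 59.0
```

>>> {"method": "carry_out", "body": {"motion": [[0,0,0.008,0,0,0,-1],[0,0,0.016,0,0,0,-1],[0,0,0.024,0,0,0,-1],[0,0,0.032,0,0,0,-1],[0,0,0.032,0,0,0,-1]]}}

```text
clock: 9.05
tcp_pos: [463.3, -337.3, 61.2]
tool_rot: [0.098, -3.14, 0.0]
ft_force: [1.6, -5.3, -3.0]
width: 12.4
gripper_force: 58.9
```

>>> {"method": "carry_out", "body": {"motion": [[0,0,0.008,0,0,0,-1],[0,0,0.016,0,0,0,-1],[0,0,0.022,0,0,0,-1],[0,0,0.026,0,0,0,-1],[0,0,0.026,0,0,0,-1]]}}

```text
clock: 9.68
tcp_pos: [463.4, -337.5, 56.7]
tool_rot: [-0.098, 3.14, -0.002]
ft_force: [-0.9, -4.9, 2.8]
width: 12.5
gripper_force: 59.7
```

```bash
python3 - <<'E'
from m import *
o=observe(); print(o['tcp_pos'],o['ft_force'],o['moment'],o['width'])
C=camera('scene'); cv2.imwrite('pics/s3.png',cv2.resize(C['color'][230:330,170:300],(780,600),interpolation=2))
w=cloud(C); c=C['color'].astype(int); k=box(w,350,600,-380,-290,45,72)&(c[...,2]-c[...,0]>45); P=w[k]; m,d,s=pca(P); print(m,d,P[:,2].max())
for lo in range(400,560,20):
    q=P[(P[:,0]>lo)&(P[:,0]<lo+20)]
    if len(q): print(lo,q.mean(0).round(1),q[:,2].max().round(1),len(q))
E
```

```text
[ 463.4312482  -337.53009623   56.65503293] [-0.89585641 -4.9415218   2.80216357] [-1.00805494  0.07352417  0.07542178] 12.543745615489815
[ 504.6358609  -337.51984749   62.96837069] [0.99758553 0.06935293 0.00364471] 67.48327392650003
440 [ 456.9 -356.    47.6] 47.6 1
460 [ 475.4 -341.7   60.7] 64.6 5
480 [ 488.7 -338.2   64. ] 67.4 21
500 [ 507.7 -337.2   63.9] 66.6 13
520 [ 533.1 -335.1   62.6] 66.8 32
540 [ 543.1 -335.4   63. ] 67.5 14
```

View pics/s3.png

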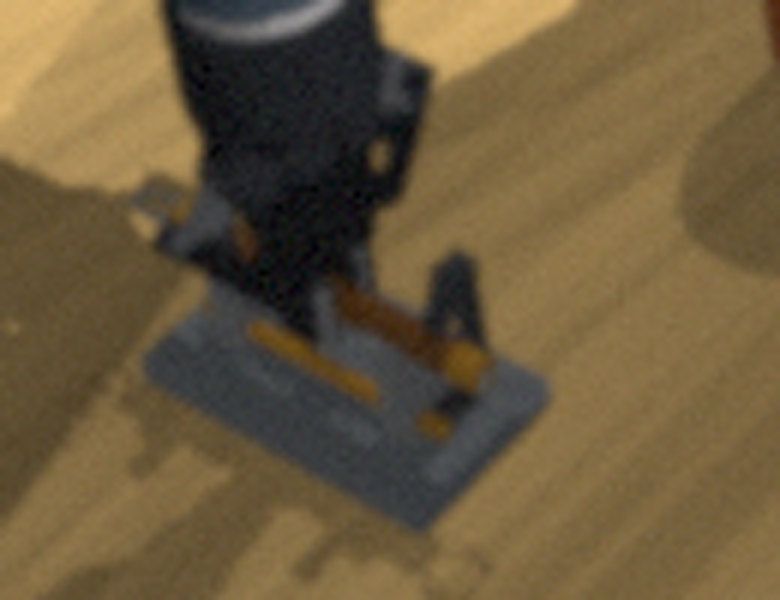

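The handle appears level across the forks, with its right end at about (465,365). I'll press a little further to feel for the slot floor.

>>> {"method": "carry_out", "body": {"motion": [[0,0,0.003,0,0,0,-1],[0,0,0.006,0,0,0,-1],[0,0,0.009,0,0,0,-1],[0,0,0.009,0,0,0,-1],[0,0,0.009,0,0,0,-1]]}}

```text
clock: 10.35
tcp_pos: [463.4, -337.6, 56.4]
tool_rot: [-0.098, 3.139, -0.003]
ft_force: [-5.0, -1.3, 18.9]
width: 12.5
gripper_force: 61.5
```

The floor is felt: 19 N and no further travel. Letting go.

>>> {"method": "carry_out", "body": {"motion": [[0,0,-0.009,0,0,0,-1],[0,0,-0.009,0,0,0,-0.4],[0,0,-0.009,0,0,0,0],[0,0,-0.009,0,0,0,0],[0,0,-0.009,0,0,0,0]]}}

```text
clock: 10.98
tcp_pos: [463.2, -336.8, 56.1]
tool_rot: [0.099, -3.14, -0.001]
ft_force: [0.1, -0.5, -0.1]
width: 42.4
gripper_force: 0.0
```

>>> {"method": "carry_out", "body": {"motion": [[0,0,-0.05,0,0,0,0],[0,0,-0.15,0,0,0,0],[0,0,-0.35,0,0,0,0],[0,0,-0.6,0,0,0,0],[0,0,-0.9,0,0,0,0]]}}

```text
clock: 11.6
tcp_pos: [462.9, -336.6, 238.1]
tool_rot: [0.099, -3.14, -0.001]
ft_force: [0.5, -1.5, 0.1]
width: 42.8
gripper_force: 0.0
```

>>> {"method": "carry_out", "body": {"motion": [[0,0.2,0,0,0,0,0],[0,0.4,0,0,0,0,0],[0,0.6,0,0,0,0,0],[0,0.8,0,0,0,0,0],[0,1,0,0,0,0,0]]}}

```text
clock: 12.22
tcp_pos: [450.4, -136.2, 237.1]
tool_rot: [-0.098, 3.139, -0.0]
ft_force: [0.1, -0.9, 0.6]
width: 42.7
gripper_force: 0.0
```

```bash
python3 look.py 4; python3 - <<'E'
from m import *
for nm in('top','scene'):
    f=np.load(nm+'4.npz'); w=f['w']; c=f['c'].astype(int)
    k=box(w,340,600,-380,-290,45,72)&(c[...,2]-c[...,0]>30); P=w[k]; m,d,s=pca(P[:,:2]); print(nm,P.mean(0),np.degrees(np.arctan2(d[1],d[0])),s*np.sqrt(12),len(P),P[:,2].max(),P[:,0].min(),P[:,0].max())
    N=w[box(w,340,600,-380,-290,84,110)]; print(len(N),N.mean(0))
a=cv2.imread('pics/scene4.png')[230:330,170:300]; a=cv2.resize(a,(400,400),interpolation=2)
b=cv2.imread('pics/top4.png')[160:240,420:500]; b=cv2.resize(b,(400,400),interpolation=2)
cv2.imwrite('pics/c4.png',cv2.hconcat([a,b]))
E
```

```text
[ 450.39968677 -136.19464072  237.08760903] 42.67682962500861 [ 0.14637144 -0.92823011  0.60291913] [-6.25409377e-02  9.98042342e-01 -3.37441587e-04]
base ((462.2618103027344, -336.8657531738281), (150.91229248046875, 80.20211791992188), 3.240868330001831) 750
rim [528.4473746  -57.83180764] 188
seat [([463.4, 195.2], 0.74, [464.6, -337.3, 57.0])]
rimpt [([359.7, 168.4], 0.77, [529.2, -64.0, 100.0])]
base ((464.0193786621094, -338.3978271484375), (150.51910400390625, 81.43218994140625), 3.918557643890381) 987
rim [530.427163   -61.18515212] 210
seat [([221.7, 278.5], 0.9, [458.3, -340.6, 57.0])]
rimpt [([319.0, 215.3], 0.67, [534.9, -57.5, 100.0])]
top [ 448.40779037 -336.7007774    64.02132919] -176.33653727867514 [135.11072776  11.93553366] 220 71.40672055571486 382.6657967296586 531.7573170399111
27 [ 404.63435475 -323.93604002   88.83729065]
scene [ 463.38624237 -341.08668006   62.52153964] 3.7348241384752066 [189.90775519  17.12809568] 323 69.11666653079658 357.6989586256474 544.9093819998109
71 [ 465.0859478  -323.70336049   88.25535514]
```

View pics/c4.png

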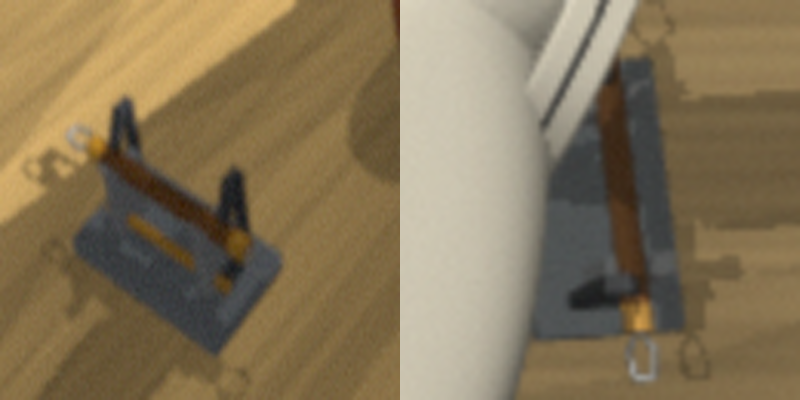

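```bash
python3 - <<'E'
from m import *
for n in ('0','4'):
  for nm in('top','scene'):
    f=np.load(nm+n+'.npz'); w=f['w']
    for x0,x1 in((395,415),(507,528)):
        N=w[box(w,x0,x1,-345,-290,80,110)]; print(n,nm,'nose',x0,len(N),N.mean(0).round(1) if len(N) else '')
        for lo,hi in ((66,72),(72,78),(78,84),(84,90)):
            N=w[box(w,x0,x1,-348,-290,lo,hi)]
            if len(N): print('   ',lo,N[:,1].min().round(1),N[:,1].max().round(1),len(N))
    N=w[box(w,410,520,-370,-343,64,80)]; print(' prong',np.round(N[::4]).astype(int).tolist())
E
```

```text
0 top nose 395 30 [ 404.4 -323.7   88.4]
    66 -339.7 -316.9 5
    72 -338.8 -316.5 5
    78 -333.2 -315.7 4
    84 -331.8 -316.0 18
0 top nose 507 31 [ 516.2 -315.7   88.5]
    66 -348.0 -309.1 8
    72 -344.3 -308.3 7
    78 -328.3 -308.8 9
    84 -325.4 -309.8 16
 prong [[514, -347, 66], [510, -344, 74], [508, -343, 68], [507, -352, 73], [505, -350, 70], [501, -349, 74], [424, -357, 68], [421, -354, 67], [419, -349, 67], [417, -359, 74], [415, -357, 74], [413, -358, 71]]
0 scene nose 395 43 [ 407.2 -327.7   87. ]
    66 -342.1 -317.7 16
    72 -341.1 -319.3 22
    78 -337.9 -319.7 13
    84 -335.3 -318.7 27
0 scene nose 507 46 [ 518.6 -321.    86.8]
    66 -335.7 -311.1 14
    72 -335.1 -310.4 26
    78 -330.1 -313.6 18
    84 -326.6 -312.3 25
 prong [[413, -361, 72], [420, -361, 72], [424, -359, 71], [502, -354, 71], [508, -356, 73], [509, -354, 68], [514, -353, 68]]
4 top nose 395 28 [ 404.6 -323.7   88.6]
    66 -342.0 -317.4 6
    72 -338.3 -317.0 7
    78 -333.8 -317.9 3
    84 -332.6 -316.9 17
4 top nose 507 2 [ 514.7 -327.    81.6]
    66 -345.5 -330.8 10
    78 -327.2 -326.7 2
 prong [[514, -347, 65], [511, -343, 69], [510, -353, 71], [506, -344, 67], [504, -352, 72], [448, -343, 65], [424, -357, 66], [421, -354, 66], [419, -344, 65], [417, -359, 77], [415, -356, 75], [414, -355, 64], [411, -344, 66]]
4 scene nose 395 46 [ 407.3 -327.9   86.6]
    66 -347.9 -318.1 18
    72 -340.2 -320.1 20
    78 -337.1 -318.9 16
    84 -335.3 -318.3 27
4 scene nose 507 45 [ 518.8 -321.5   87.2]
    66 -335.0 -312.5 18
    72 -334.7 -309.9 21
    78 -330.5 -312.9 18
    84 -328.7 -312.0 25
 prong [[410, -345, 64], [418, -345, 65], [418, -359, 73], [420, -361, 72], [428, -345, 65], [425, -357, 69], [426, -355, 65], [450, -346, 65], [475, -344, 65], [508, -352, 73], [514, -354, 75], [516, -354, 72], [515, -348, 64]]
```

The noses are back at their starting place, so they are closed, and the handle is level at home height. On to the lid.

```bash
python3 - <<'E'
from h import *
print(observe()['qpos'])
goto(455,255,150,33.5)
E
```

```text
[-4.75152611e-01  1.28560622e-01 -1.75532292e-01  1.26595340e+00
 -1.94902557e-04 -5.37696313e-01]
shift [-0.1429, 1.9603, 0.4323] turn [-0.0001, 0.0002, 0.3338]
```

>>> {"method": "carry_out", "body": {"motion": [[-0.01,0.2,-0.02,0,0,0,0.3],[-0.03,0.4,-0.02,0,0,0,0.3],[-0.04,0.6,-0.02,0,0,0,0.3],[-0.06,0.8,-0.02,0,0,0,0.3],[-0.07,1,-0.02,0,0,0,0.3]]}}

```text
clock: 13.15
tcp_pos: [452.7, 63.3, 240.3]
tool_rot: [-0.096, 3.14, -0.0]
ft_force: [1.0, 0.7, -0.2]
width: 55.2
gripper_force: 0.0
```

>>> {"method": "carry_out", "body": {"motion": [[-0.02,0.24,0,0,0,0.055,0.3],[-0.03,0.48,0,0,0,0.11,0.3],[-0.05,0.72,0,0,0,0.165,0.3],[-0.07,0.96,0,0,0,0.22,0.3],[-0.07,0.96,0.1,0,0,0.275,0.3]]}}

```text
clock: 13.78
tcp_pos: [455.4, 257.8, 220.6]
tool_rot: [1.229, 2.889, 0.003]
ft_force: [-0.0, -1.1, -0.9]
width: 55.6
gripper_force: 0.0
```

```bash
python3 - <<'E'
from h import *
o=observe();print(o['tcp_pos'],o['width'])
goto(455,255,100,33.5)
goto(455,255,39,33.5)
E
```

```text
[455.37635999 257.79371669 220.62763627] 55.55242955457899
shift [-0.0084, -0.0124, 0.6031] turn [0.0007, 0.0001, 0.0578]
shift [-0.0082, -0.0131, 0.9081] turn [0.0007, 0.0001, 0.0578]
```

>>> {"method": "carry_out", "body": {"motion": [[-0.0083,-0.013,0.2,0,0,0.0578,0.1],[-0.0083,-0.013,0.45,0,0,0.0578,0.1],[-0.0083,-0.013,0.7,0,0,0.0578,0.1],[-0.0083,-0.013,0.85,0,0,0.0578,0.1],[-0.0083,-0.013,0.9,0,0,0.0578,0.1]]}}

```text
clock: 14.4
tcp_pos: [453.3, 251.5, 38.5]
tool_rot: [-1.483, -2.767, 0.004]
ft_force: [0.2, 0.3, 0.1]
width: 47.3
gripper_force: 0.0
```

>>> {"method": "carry_out", "body": {"motion": [[0,0,0,0,0,0,-0.3],[0,0,0,0,0,0,-0.6],[0,0,0,0,0,0,-1],[0,0,0,0,0,0,-1],[0,0,0,0,0,0,-1]]}}

```text
clock: 15.02
tcp_pos: [454.6, 252.8, 41.8]
tool_rot: [1.481, 2.768, 0.004]
ft_force: [1.7, -0.3, 5.2]
width: 12.5
gripper_force: 59.6
```

>>> {"method": "carry_out", "body": {"motion": [[0,0,0,0,0,0,-1],[0,0,-0.05,0,0,0,-1],[0,0,-0.15,0,0,0,-1],[0,0,-0.3,0,0,0,-1],[0,0,-0.45,0,0,0,-1]]}}

```text
clock: 15.65
tcp_pos: [452.8, 252.4, 131.6]
tool_rot: [-1.482, -2.77, 0.001]
ft_force: [0.8, 0.7, -4.2]
width: 12.8
gripper_force: 58.7
```

>>> {"method": "carry_out", "body": {"motion": [[0,0,-0.15,0,0,0,-1],[0,0,-0.3,0,0,0,-1],[0,0,-0.45,0,0,0,-1],[0,0,-0.6,0,0,0,-1],[0,0,-0.6,0,0,0,-1]]}}

```text
clock: 16.27
tcp_pos: [453.8, 252.7, 252.4]
tool_rot: [1.481, 2.768, 0.004]
ft_force: [0.4, 0.1, -3.4]
width: 13.1
gripper_force: 59.0
```

```bash
cat > lidlook.py <<'E'
from m import *
import sys
o=observe(); T=o['tcp_pos']; Q=R.from_rotvec(o['tool_rot']); M=Q.as_matrix(); print(T,o['width'],o['gripper_force'],o['ft_force'],M[:,1].round(3),o['qpos'].round(2))
for nm in ('top','scene'):
    C=camera(nm); c=C['color'].astype(int); w=cloud(C); cv2.imwrite(f'pics/{nm}{sys.argv[1]}.png',C['color']); np.savez(f'{nm}{sys.argv[1]}.npz',w=w,c=C['color'])
    b,g,r=[c[...,i] for i in range(3)]
    k=box(w,T[0]-75,T[0]+75,T[1]-75,T[1]+75,T[2]-50,T[2]-12)&(r-b>40); P=w[k]
    if len(P)<20: print(nm,len(P)); continue
    k2=(P[:,2]>T[2]-34); F=P[k2]
    print(nm,len(P),'z',np.percentile(P[:,2],[2,50,98]).round(1),'encl',cv2.minEnclosingCircle(P[:,:2].astype(np.float32)), 'lo/hi',P.min(0).round(),P.max(0).round())
    H=P; n=np.linalg.svd(H[abs(H[:,2]-np.median(H[:,2]))<8]-np.median(H,0))[2][2]; print('normal',n)
E
python3 lidlook.py 5; python3 -c "
import sys;sys.path.insert(0,'.')
from h import *
goto(529.5,-59.5,240,18.7)"
python3 - <<'E'
import cv2
a=cv2.imread('pics/scene5.png')[60:260,270:470]; cv2.imwrite('pics/c5.png',cv2.resize(a,(600,600),interpolation=2))
E
```

```text
[453.76352414 252.72224234 252.44870294] 13.109511542279991 58.98349106311798 [ 0.39781764  0.05123216 -3.43029517] [0.832 0.555 0.004] [ 0.35  0.2  -0.04  1.32  0.    1.33]
top 521 z [222.6 229.3 233.6] encl ((454.5911560058594, 237.5255584716797), 49.690372467041016) lo/hi [406. 201. 218.] [504. 248. 238.]
normal [ 0.00326143 -0.06557117  0.99784257]
scene 463 z [211.7 226.8 235.9] encl ((454.6299133300781, 249.45228576660156), 56.88700485229492) lo/hi [400. 198. 208.] [507. 306. 240.]
normal [ 0.00883268 -0.02220814  0.99971435]
shift [-1.51, -0.5465, 0.0484] turn [-0.0002, -0.0, 0.0833]
```

View pics/c5.png

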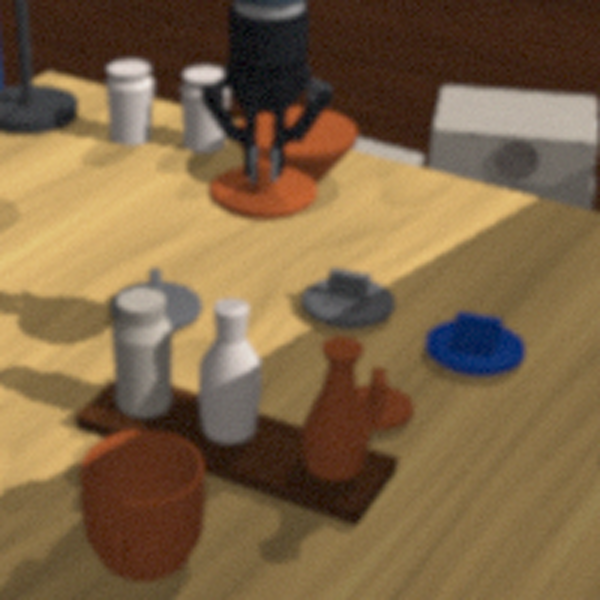

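The lid is held level at crop (262,190). Carrying it over the pots with its underside at about 210 mm.

>>> {"method": "carry_out", "body": {"motion": [[-0.1,-0.04,0,0,0,0,-1],[-0.25,-0.09,0,0,0,0,-1],[-0.42,-0.15,0,0,0,0,-1],[-0.6,-0.22,0,0,0,0,-1],[-0.75,-0.27,0,0,0,0,-1]]}}

```text
clock: 17.0
tcp_pos: [491.0, 96.4, 248.6]
tool_rot: [-1.482, -2.767, 0.002]
ft_force: [1.4, 1.1, -3.5]
width: 13.0
gripper_force: 58.8
```

>>> {"method": "carry_out", "body": {"motion": [[-0.2,-0.07,0,0,0,0.02,-1],[-0.4,-0.14,0,0,0,0.04,-1],[-0.57,-0.2,0,0,0,0.06,-1],[-0.7,-0.25,0,0,0,0.083,-1],[-0.76,-0.276,0,0,0,0.083,-1]]}}

```text
clock: 17.62
tcp_pos: [529.7, -60.5, 248.7]
tool_rot: [-1.83, -2.551, 0.002]
ft_force: [-0.8, -0.7, -3.5]
width: 12.9
gripper_force: 58.9
```

>>> {"method": "carry_out", "body": {"motion": [[0,0,0,0,0,0,-1],[0,0,0.1,0,0,0,-1],[0,0,0.2,0,0,0,-1],[0,0,0.25,0,0,0,-1],[0,0,0.25,0,0,0,-1]]}}

```text
clock: 18.25
tcp_pos: [529.6, -58.5, 199.9]
tool_rot: [-1.827, -2.554, 0.001]
ft_force: [0.1, -0.4, -2.5]
width: 12.7
gripper_force: 58.7
```

```bash
python3 lidlook.py 6; python3 - <<'E'
from m import *
w=np.load('scene6.npz')['w']; 
q=w[box(w,440,680,-200,60,96.5,102)]; ctr=np.array([529,-59.])
for _ in range(8):
    rr=np.hypot(q[:,0]-ctr[0],q[:,1]-ctr[1]); kk=(rr>47)&(rr<57); ctr=circ(q[kk],52)
print('rim',ctr,kk.sum())
goto(529.5,-59.5,154,18.7)
# lid disc edge in scene: points on disc
c=np.load('scene6.npz')['c'].astype(int); T=observe()['tcp_pos']
P=w[box(w,T[0]-75,T[0]+75,T[1]-75,T[1]+75,T[2]-38,T[2]-20)&(c[...,2]-c[...,0]>40)]
L=least_squares(lambda p:np.maximum(np.hypot(P[:,0]-p[0],P[:,1]-p[1])-55,0)*1.0,[T[0],T[1]]).x; print(L)
h=cv2.convexHull(P[:,:2].astype(np.float32))[:,0]; print('hull fit',circ(h,55),len(h))
a=cv2.imread('pics/scene6.png')[120:280,230:430]; cv2.imwrite('pics/c6.png',cv2.resize(a,(750,600),interpolation=2))
E
```

```text
[529.64705268 -58.53763309 199.89724776] 12.74510973121022 58.72844338417053 [ 0.08723556 -0.37147317 -2.49635059] [ 0.946  0.323 -0.001] [-0.27  0.25 -0.12  1.21  0.    0.97]
top 0
scene 740 z [168.2 176.7 180.7] encl ((530.7431030273438, -58.58598327636719), 55.326725006103516) lo/hi [ 476. -113.  159.] [585.  -4. 187.]
normal [ 0.01620825 -0.02313429  0.99960097]
rim [530.53898438 -61.14890356] 177
shift [-0.001, -0.0046, 0.2347] turn [0.0002, 0.0001, 0.0005]
[530.60317741 -58.57057181]
hull fit [529.98613529 -58.15815565] 24
```

View pics/c6.png

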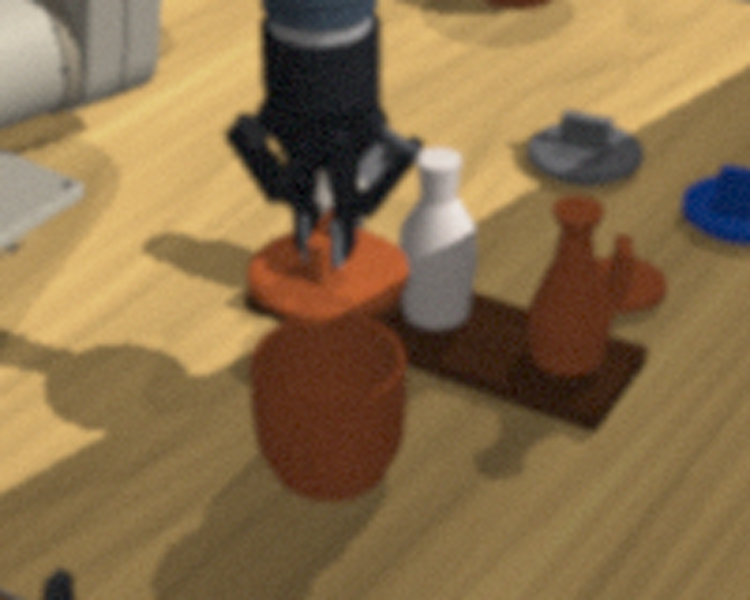

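The lid hangs level above the jar. Both cameras call for about 2 mm of shift towards -y. Lowering to about 11 mm above the rim.

>>> {"method": "carry_out", "body": {"motion": [[-0.009,-0.005,0.05,0,0,0,-1],[-0.009,-0.005,0.11,0,0,0,-1],[-0.009,-0.005,0.17,0,0,0,-1],[-0.009,-0.005,0.21,0,0,0,-1],[-0.009,-0.005,0.232,0,0,0,-1]]}}

```text
clock: 18.98
tcp_pos: [529.5, -61.3, 153.2]
tool_rot: [-1.829, -2.553, 0.0]
ft_force: [-0.2, 0.4, -3.3]
width: 12.9
gripper_force: 59.0
```

>>> {"method": "carry_out", "body": {"motion": [[0,0,0,0,0,0,-1],[0,0,0,0,0,0,-1],[0,0,0,0,0,0,-1],[0,0,0,0,0,0,-1],[0,0,0,0,0,0,-1]]}}

```text
clock: 19.6
tcp_pos: [529.7, -61.4, 154.0]
tool_rot: [1.83, 2.553, 0.0]
ft_force: [0.3, 0.3, -2.9]
width: 13.1
gripper_force: 59.0
```

```bash
python3 lidlook.py 7; python3 - <<'E'
from m import *
f=np.load('scene7.npz'); w=f['w']; c=f['c'].astype(int); T=observe()['tcp_pos']
P=w[box(w,T[0]-75,T[0]+75,T[1]-75,T[1]+75,T[2]-38,T[2]-20)&(c[...,2]-c[...,0]>40)]
h=cv2.convexHull(P[:,:2].astype(np.float32))[:,0]; print('lid hull fit',circ(h,55),'med z',np.median(P[:,2]))
q=w[box(w,440,680,-200,60,40,97)]; q=q[np.hypot(q[:,0]-529,q[:,1]+60)<80]; q0=w2[box(w2,440,680,-200,60,40,97)]; q0=q0[np.hypot(q0[:,0]-529,q0[:,1]+60)<80]
print('jar pts z 60..85 now/before',q[(q[:,2]>60)&(q[:,2]<85)].mean(0),q0[(q0[:,2]>60)&(q0[:,2]<85)].mean(0))
k=(np.hypot(q[:,0]-529.5,q[:,1]+59.5)>62); e=q[k]; print('ears',len(e),np.degrees(np.arctan2(e[:,1]+59.5,e[:,0]-529.5)).round())
y=R.from_rotvec(observe()['tool_rot']).as_matrix()[:,1]; print('bar deg',np.degrees(np.arctan2(y[1],y[0]))+90)
a=f['c'][120:280,230:430]; cv2.imwrite('pics/c7.png',cv2.resize(a,(750,600),interpolation=2))
E
```

```text
[529.72707591 -61.38104586 154.00847362] 13.077497700301887 58.95216107368469 [ 0.34459868  0.28261    -2.94346066] [0.947 0.321 0.   ] [-0.27  0.28 -0.2   1.09  0.    0.97]
top 0
scene 735 z [121.4 130.2 135.5] encl ((530.2731323242188, -60.69243240356445), 55.79954147338867) lo/hi [ 475. -115.  119.] [584.  -9. 142.]
normal [ 0.01339289 -0.0164664   0.99977472]
lid hull fit [530.3078059  -61.00925137] med z 130.12237168745725
jar pts z 60..85 now/before [553.14527437 -94.20474475  72.78948853] [544.73191844 -84.91915443  73.19698747]
ears 58 [-73. -72. -74. -72. -70. -68. -75. -74. -72. -69. -67. -75. -73. -70.
 -68. -66. -73. -72. -70. -68. -67. -74. -71. -69. -68. -73. -71. -69.
 -68. -74. -71. -70. -68. -73. -71. -70. -68. -68. -73. -72. -69. -68.
 -67. -66. -73. -71. -70. -68. -67. -66. -74. -71. -70. -67. -66. -72.
 -69. -68.]
bar deg 108.75142665783227
```

View pics/c7.png

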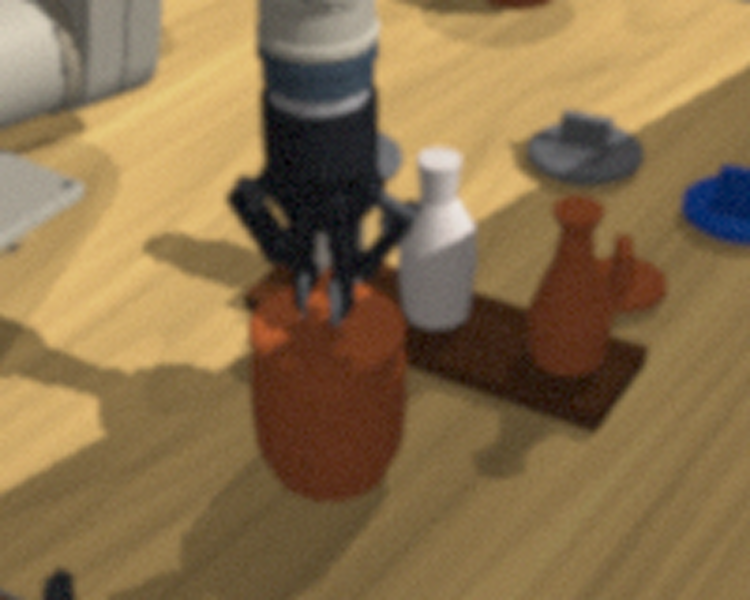

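The lid sits level over the jar's mouth at crop (328,315). Its fitted centre is within 1 mm of the rim's in the same camera, its underside is at about 112 mm, and the bar at 108.8° matches the ears at about 109°. Handing in.

```bash
python3 -c "
from bench import job_done
print(job_done())"
```

```text
the job is handed in; nothing more can be done
None
```

The job is handed in, though no verdict came back: the tool is seated in the clip with the jaw closed, and the big lid is held still and level about 12 mm above the jar's rim, centred within about 1 mm by the camera fit, its bar in line with the ears.

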